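# Fit the coffee grinder's lid and hold it down so the grinder runs

### The job

The coffee grinder only runs while its clear lid is pressed down. Take the lid from the drip tray, set it into the grinder's collar with its two lugs in the two notches, then press it fully down, firmly but without slamming or forcing it, keep it down for at least three seconds, and finish still holding it fully down: do not let go. Leave the glass tumbler and the coffee jar standing where they are.

Things in the scene. Friction and masses are not known exactly. Their poses are not given: they have to be found in the camera images.
- grinder: Cordless coffee grinder, fixed: upright round steel body 103 mm wide on a black foot, with a black round collar on top. Origin: centre of its underside on the worktop; z up. The collar is a round well open above: rim 112 mm above the worktop, outer diameter 100 mm, bore 79 mm, floor 16 mm below the rim (shiny bowl with a blade inset in it; treat the floor as flat).
- grinder_seat (a point): Centre of the collar's floor, 96 mm above the worktop, axes as the grinder's. With the lid fully home the lid's origin lies here and the lid's y axis is parallel to the grinder's y axis, either way round (a half turn makes no difference).
- notch (a point): The notch on the grinder's own +y side, at collar floor height, 44 mm from the axis; its twin is on the -y side. Both are 20 mm wide and go right through the collar's wall from the rim down to the floor; an orange switch pad stands in each.
- grinder_lid: The grinder's lid, loose, 60 to 130 g, 66 mm tall, standing right way up on the tan drip tray (tray floor 3 mm above the worktop). Origin: centre of its underside; z up. A black ring, 74 mm in diameter, 20 mm high, lower edge bevelled, carries a rigid clear dome with upright sides, 60 mm in diameter from 20 to 58 mm above the underside, top rounded. Grip the dome across, from any side.
- lid_grip (a point): On the lid's axis, 45 mm above its underside: a good height for the finger pads on the dome, so that the fingertips stay above the collar's rim.
- lid_lug (a point): Outer end of the black lug on the lid's own +y side, 46 mm from the axis, at the height of the underside; its twin is on the -y side. The lugs stick out from the ring's foot, are 14 mm wide (9 mm in the lowest 2.5 mm) and 10 mm high.
- run_switch (a joint): Sprung run switch, both orange pads together: 0 up (off), grows to 0.006 m straight down, when the lid's ring stands on the collar's floor, a hard stop. At 0 the pads stand about 6 mm above that floor and carry the lid, laid on them, 6 mm above home without sinking. The lugs push them down: 3 N to start, 8 N at full travel, less the lid's weight; let go and they lift the lid again.
- mug_box: Striped mug, upside down on the drip tray, 95 mm tall, 92 mm in diameter without its handle. Bystander, does not move. Origin: middle of its underside as it stands.
- tumbler: Clear glass tumbler, upside down on the drip tray, 90 mm tall, 80 mm in diameter. Bystander. Origin: centre of its underside as it stands.
- coffee_jar: Glass coffee jar with a dark lid, 167 mm tall, 81 mm in diameter, standing near the grinder. Bystander. Origin: centre of its underside.
- tap_top (a point): Top of the fixed tap that stands behind the sink, between the tray (left) and the grinder (right). The tap's spout reaches towards the robot, over the sink; a caddy with a tall soap bottle stands behind the grinder and a utensil basket hangs on the wall. Carry the lid round in front of all this, nearer to the robot, not over the tap.

How it is judged:
On the way, in this order (a step that is already met when the one before it is completed fails the run):
1. the lid is lifted clear of the tray (height (world z) of grinder_lid above 0.05 m), for 0.1 s.
2. the lid is in the collar, its lugs in the notches (horizontal distance between grinder_lid and grinder_seat below 0.005 m and angle between the y axis of grinder_lid and the y axis of grinder_seat, either way round below 0.15 rad and z of grinder_lid in the frame of grinder_seat below 0.012 m), for 0.05 s.
3. the lid is kept fully down on the run switch for two seconds and more (value of joint run_switch above 0.0047 m and z of grinder_lid in the frame of grinder_seat below 0.002 m), for 2 s.
At the end, for the whole second after the job is handed in: The lid is home in the collar (within 5 mm of its axis and 2 mm of its floor, lugs in the notches within 0.15 rad, tilted less than 0.08 rad), the run switch is pressed at least 4.7 of its 6 mm, and the robot's fingers are still on the lid, holding it down (all of step 3 and horizontal distance between grinder_lid and grinder_seat below 0.005 m and angle between the y axis of grinder_lid and the y axis of grinder_seat, either way round below 0.15 rad and angle between grinder_lid's own z axis and vertical below 0.08 rad and contact force between the fingers and grinder_lid above 2 N); the arm keeps its last pose, push and grip.
It fails at once if the lid is slammed or forced onto the grinder (more than 60 N) (contact force between grinder_lid and grinder above 60 N).
It fails at once if the tumbler or the coffee jar is moved by more than 30 mm or knocked over (distance of any of tumbler, coffee_jar from where it was at the start of the episode above 0.03 m or angle between any of tumbler, coffee_jar's own z axis and vertical above 0.5 rad).
It also fails if it takes over 54 s, if anything falls off the work surface, if the arm or the gripper's body presses on something with over 40 N, if the wrist force passes 120 N, or if a joint passes its speed limit or range.

### The arm

A 7-joint arm with a two-finger parallel gripper is mounted at the origin on a cart in front of the work surface, level with it; the furniture and walls round the work are solid. World frame = base frame: x ahead of the robot, y to its left, z up, the work surface at z = 0. Lengths are in m, angles in rad, forces in N, time in s.
With the tool pointing down it reaches from about 0.425 to 1.025 m from the base axis. Payload 3.6 kg.
Tool frame: the origin (TCP) lies on the centre line of the jaws, within the pads' length; the fingertips stand 25 mm ahead of it and the grasp point (between the pads) lies 6 mm ahead of it; z points along the fingers, y is the line along which they close (so a half turn about z gives the same grasp; the last joint's range is limited). The gripper opens to 85 mm and grips with 20 to 120 N. Pads are 22 mm wide; open, the fingers measure 114 mm over their backs; the gripper's body (76 mm by 85 mm) begins 54 mm behind the grasp point. The pads swing forward as they close: fully open they stand 13 mm farther back than shut.
Start: joints at [1.052, 0.591, 0.048, 1.609, -0.033, 0.943, -0.034], TCP at [0.299, -0.661, 0.256] pointing down, gripper open.
Joint ranges: [-2.69, 2.69], [-0.47, 2.24], [-1.27, 1.36], [0.19, 2.51], [-1.53, 4.68], [0.08, 2.07], [-3.09, 3.09]. Speed limits (rad/s): [2.57, 2.57, 3.14, 3.14, 3.14, 3.14, 3.14].

### API

Orientations are given as a unit quaternion [w, x, y, z].
In Python, from bench import r gives the robot as it stands.
- The arm moves only by the tool send_rows, never from a script. Its argument "increments" is a list of rows, each a list of 7 numbers: the closure, from -1 (fully open) to 1 (shut), then the shift along the world's x, y, z in parts of the range, where 1.0 means 40 cm, then the turn, a rotation vector about the world's x, y, z in normalised numbers (1 is 2 rad). A call has 1 to 5 rows; each row is the pose to reach, as a shift and turn from the pose commanded when the call began; what a row does not reach only later rows make up. A row lasts 1/8 s, in which the tool goes at most 62.5 mm and 10.7 degrees, less where a joint would pass 70% of its speed; a pose out of reach is approached as far as the arm can. A shift or turn number past 1, either way, is cut back to 1. A call with a gripper value outside its range is refused whole. The fingers move at their own pace and stop on an object; "grip_force" is the grip in N (left out, the last holds). Time passes only in rows, so rows that repeat a pose let the fingers close. It gives the time, the measured TCP pose, the force, the opening and the grip force at its end, in the units of the state.
- r.state(): the state, without advancing time (a new reading comes with each control period).
- r.camera(name): name is "scene" or "top" or "wrist"; returns a dict with "color" (420x560x3 uint8, red, green, blue), "fx", "fy", "cx", "cy" (pixels), "D" ([k1, k2, p1, p2, k3] as OpenCV has them; the pictures are not rectified), "R" (3x3) and "t" (3): a world point X has camera coordinates R X + t; the wrist camera has in their place "T_tool_cam" (4x4, takes a point from camera to tool coordinates, whose origin is the TCP and whose axes are the flange's). Camera axes: x right, y down, z forward; pixel columns grow to the right and rows downward; lengths in m; the calibration is good to about 2 mm. A picture is of the moment at which its call begins: read the wrist's pose just before it. There is no depth.
- r.job_done(): hands the job in; it is judged then, once.
The state is a dict: "time": time; "joints": joint angles; "joint_velocities": joint speeds; "effort": joint torques, N m; "tool_pos": TCP position; "eef_rot": TCP orientation; "wrist_force": force on the tool from outside, world axes, zero at the start; "moment": the same for the moment, N m; "width": opening from 0.0 (shut) to 1.0 (fully open); "gripper_force": force on a finger pad.
Only numpy, scipy, OpenCV 4.12 (cv2) and the standard library are available. Lean on these libraries where they do the work, as an engineer would, in place of code of your own. Each camera call takes 0.05 s, during which the arm holds its last target. There are 200 camera calls.

## Working session

There is one attempt and no reset: what is moved stays moved. The work goes in short steps, Python scripts to look and compute and a tool call to move; the robot and the scene stay as the last step left them, time stands still between calls to the robot, and variables do not carry over. Pictures are saved under pics/ and viewed, at most 10 in all, crops included, and the job is handed in when it is done.

Besides the shell and the picture viewer there is one more tool, called after "Request:" as name([rows], argument=value, ...), one row to a line, values as JSON. send_rows: Moves the arm, as the interface text tells. Its arguments: {"type":"object","properties":{"increments":{"type":"array"},"grip_force":{"type":"number"}},"required":["increments"]}

```bash
mkdir -p pics; cat > h.py <<'E'
import numpy as np, cv2, pickle
from bench import r
def K(c): return np.array([[c['fx'],0,c['cx']],[0,c['fy'],c['cy']],[0,0,1.]])
def ray(c,uv):
    p=cv2.undistortPoints(np.array(uv,float).reshape(-1,1,2),K(c),np.array(c['D'],float)).reshape(-1,2)
    d=np.c_[p,np.ones(len(p))]; R=np.array(c['R']);t=np.array(c['t'])
    return -R.T@t, d@R
def plane(c,uv,z):
    o,d=ray(c,uv); return o+d*((z-o[2])/d[:,2:3])
def proj(c,X):
    R=np.array(c['R']);return cv2.projectPoints(np.array(X,float).reshape(-1,1,3),cv2.Rodrigues(R)[0],np.array(c['t'],float),K(c),np.array(c['D'],float))[0].reshape(-1,2)
def wristcam(c,s):
    from scipy.spatial.transform import Rotation as Ro
    q=np.array(s['eef_rot']);T=np.eye(4);T[:3,:3]=Ro.from_quat(q[[1,2,3,0]]).as_matrix();T[:3,3]=s['tool_pos']
    W=np.linalg.inv(T@np.array(c['T_tool_cam']));c['R']=W[:3,:3];c['t']=W[:3,3];return c
def save(n,im): cv2.imwrite('pics/'+n,cv2.cvtColor(im,cv2.COLOR_RGB2BGR))
E
python3 - <<'E'
from h import *
s=r.state();print(s)
for n in('scene','top','wrist'):
    c=r.camera(n)
    if n=='wrist': c=wristcam(c,s)
    pickle.dump(c,open(n+'.pkl','wb'));save(n+'0.png',c['color']);print(n,c['fx'],-np.array(c['R']).T@c['t'],np.array(c['R'])[2])
E
```

```text
{'time': 0.0, 'joints': array([ 1.05250144,  0.59214715,  0.04827997,  1.60981747, -0.03335526,
        0.94271217, -0.03368389]), 'joint_velocities': array([ 0.00054932,  0.0012089 , -0.00104613, -0.00046051,  0.00060305,
        0.00019665,  0.00012595]), 'effort': array([ 3.19020392e-04, -5.48688304e+01,  1.54690873e+00, -1.98125374e+01,
        9.38508165e-03,  8.77075101e-03, -1.36053933e-05]), 'tool_pos': array([ 0.29851088, -0.65984642,  0.25512196]), 'eef_rot': array([-1.10573529e-03,  9.77519186e-01,  2.10843406e-01, -2.76166782e-04]), 'wrist_force': array([-0.33889927,  0.25927166,  0.8768702 ]), 'moment': array([ 0.07863894, -0.0109788 , -0.01586358]), 'gripper_force': 0.0, 'width': 1.0069924950801905}
scene 468.9229570714773 [-0.50112423 -0.45470798  1.27208198] [ 0.66566186  0.27131287 -0.69518603]
top 380.35543680628535 [ 0.39895122 -0.03773178  1.37872571] [ 0.0999382  -0.00615324 -0.99497462]
wrist 296.74877202644046 [ 0.35842844 -0.63198601  0.37196857] [-0.23896346 -0.10342673 -0.96550473]
```

View pics/top0.png

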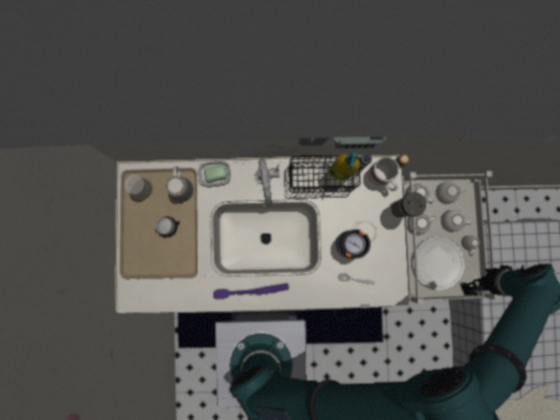

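View pics/scene0.png

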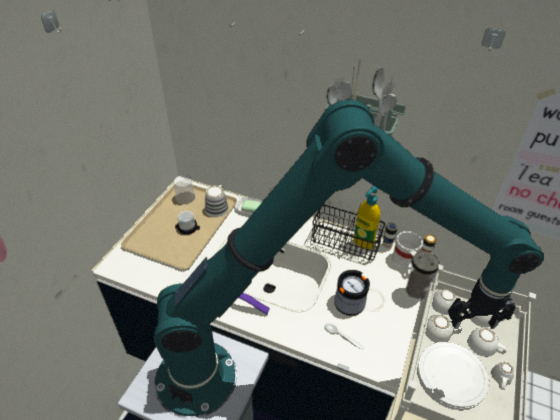

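The top view shows the lid near (166,227) on the tray and the grinder near (353,244), with orange pads at about (348,257) and (361,232). The tumbler is near (137,187), the mug near (178,187) and the jar near (412,206). I'll crop in and measure.

```bash
python3 - <<'E'
from h import *
c=pickle.load(open('top.pkl','rb'));s=pickle.load(open('scene.pkl','rb'))
im=c['color']
def crop(im,u,v,w=24,k=8): return cv2.resize(im[v-w:v+w,u-w:u+w],None,fx=k,fy=k,interpolation=cv2.INTER_CUBIC)
a=np.hstack([crop(im,166,227),crop(im,353,244)]);b=np.hstack([crop(s['color'],187,223),crop(s['color'],352,290)])
save('crops.png',cv2.resize(np.vstack([a,b]),(600,600)))
for n,q,z in(('top',c,.112),('scene',s,.112)):
    h=cv2.cvtColor(q['color'],cv2.COLOR_RGB2HSV)
    m=cv2.inRange(h,(3,150,120),(18,255,255));N,l,st,ce=cv2.connectedComponentsWithStats(m)
    for i in range(1,N):
        if st[i,4]>4: print(n,ce[i],st[i,4],plane(q,ce[i],.105)[0])
for n,p,z in(('lid',(166,227),.023),('lidtop',(166,227),.069),('gr',(353,244),.112),('tumb',(137,187),.09),('mug',(178,187),.09),('jar',(412,206),.167)): print(n,plane(c,p,z)[0])
print(plane(s,(187,230),.013),plane(s,(352,285),.112))
E
```

```text
top [361.5 233. ] 6 [ 0.45272106 -0.35160592  0.105     ]
top [348.2 254.4] 10 [ 0.38237457 -0.30328012  0.105     ]
scene [363.5 277.5] 10 [ 0.44818183 -0.3516705   0.105     ]
scene [341.5 289.5] 16 [ 0.37643603 -0.30228591  0.105     ]
lid [0.49589082 0.3287513  0.023     ]
lidtop [0.49260164 0.31631646 0.069     ]
gr [ 0.41652802 -0.31947271  0.112     ]
tumb [0.63232145 0.41274552 0.09      ]
mug [0.62812052 0.26913513 0.09      ]
jar [ 0.53302511 -0.50710564  0.167     ]
[[0.47743916 0.31729988 0.013     ]] [[ 0.40027683 -0.32768874  0.112     ]]
```

View pics/crops.png

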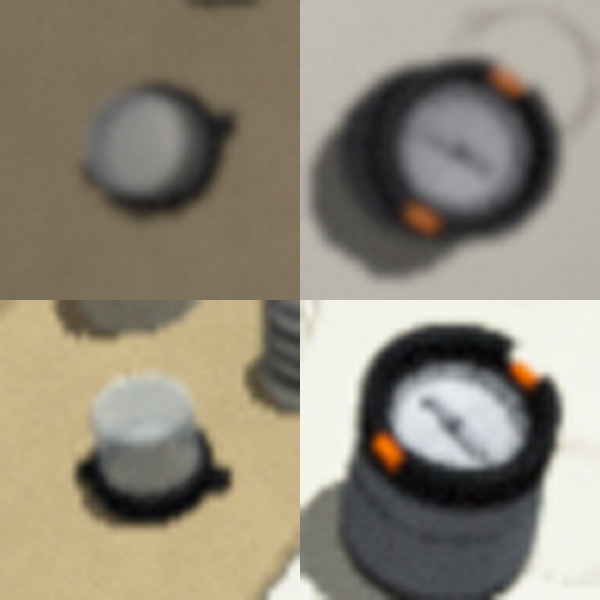

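The crops show the lid with its lugs at about -71° in world, and the grinder notches at about -35°. From these I get the lid centre ≈ (0.49, 0.325) and the grinder centre ≈ (0.415, -0.327). I'll move over the grinder first for a close look.

The rows are not in the units I measure in: shifts go in shares of 40 cm and turns go in shares of 2 rad. I convert before sending: 30 cm / 40 = 0.75, 24 cm / 40 = 0.6, 0.52 rad / 2 = 0.26.

Request:
send_rows([
  [-1, 0.0575, 0.15, 0.025, 0, 0, 0.05],
  [-1, 0.115, 0.3, 0.05, 0, 0, 0.1],
  [-1, 0.175, 0.45, 0.05, 0, 0, 0.15],
  [-1, 0.2325, 0.6, 0.05, 0, 0, 0.2],
  [-1, 0.29, 0.75, 0.05, 0, 0, 0.26],
])

```text
time: 0.78
tool_pos: [0.4115, -0.3685, 0.2763]
eef_rot: [0.0, 0.89, 0.457, 0.0]
wrist_force: [0.5, 0.3, -0.0]
width: 1.001
gripper_force: 0.0
```

In the tool's units: 3.3 cm / 40 = 0.0825.

Request:
send_rows([
  [-1, 0, 0.0825, 0, 0, 0, 0],
  [-1, 0, 0.0825, 0, 0, 0, 0],
  [-1, 0, 0.0825, 0, 0, 0, 0],
])

```text
time: 1.15
tool_pos: [0.4108, -0.3385, 0.2764]
eef_rot: [0.0, 0.891, 0.455, -0.0]
wrist_force: [-1.2, -0.4, -0.0]
width: 0.997
gripper_force: 0.0
```

```bash
python3 - <<'E'
from h import *
s=r.state();c=wristcam(r.camera('wrist'),s);pickle.dump(c,open('wg.pkl','wb'));save('wg.png',c['color'])
print(s['time'],s['tool_pos'],s['eef_rot'],s['joints'])
h=cv2.cvtColor(c['color'],cv2.COLOR_RGB2HSV)
m=cv2.inRange(h,(3,150,100),(20,255,255));N,l,st,ce=cv2.connectedComponentsWithStats(m)
for i in range(1,N):
    if st[i,4]>20: print(ce[i],st[i],plane(c,ce[i],.102)[0])
print(proj(c,[[.415,-.3265,.112]]))
E
```

```text
1.15 [ 0.41075157 -0.33852252  0.27635705] [ 4.31232003e-04  8.90689116e-01  4.54612660e-01 -2.05762933e-04] [ 0.70969828  0.32762949 -0.13435997  2.01847158  0.06130279  0.79863265
 -0.08728936]
[322.59440559 180.1958042 ] [319 171   9  19 143] [ 0.45208619 -0.35202983  0.102     ]
[235.56862745 182.00980392] [232 175   8  15 102] [ 0.38084456 -0.30276003  0.102     ]
[[277.2143606  183.14520228]]
```

View pics/wg.png

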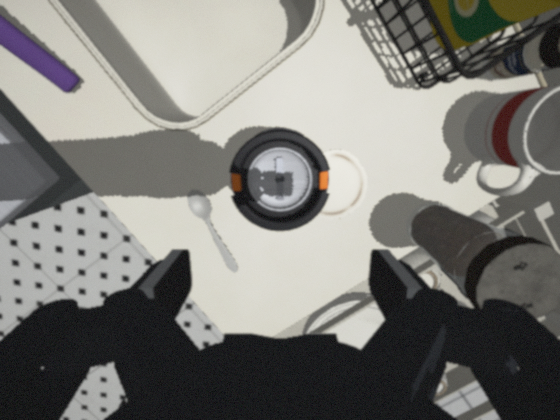

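The wrist view shows the collar centred at (280,179) and the orange pads at (236,182) and (323,180). That puts the grinder axis at (0.4165, -0.3274) with the notch line at -34.7°. The pads come out 86.6 mm apart, which fits the 44 mm notch radius. On to the lid.

In the tool's units: 30 cm / 40 = 0.75, 24 cm / 40 = 0.6.

Request:
send_rows([
  [-1, 0.025, 0.15, 0, 0, 0, 0],
  [-1, 0.05, 0.3, 0, 0, 0, 0],
  [-1, 0.075, 0.45, 0, 0, 0, 0],
  [-1, 0.1, 0.6, 0, 0, 0, 0],
  [-1, 0.1125, 0.75, 0, 0, 0, 0],
])

```text
time: 1.82
tool_pos: [0.4574, -0.0372, 0.2766]
eef_rot: [0.001, 0.891, 0.453, 0.001]
wrist_force: [0.8, 1.0, -0.6]
width: 0.999
gripper_force: 0.0
```

In the tool's units: 30 cm / 40 = 0.75, 24 cm / 40 = 0.6.

Request:
send_rows([
  [-1, 0.0125, 0.15, 0, 0, 0, 0],
  [-1, 0.025, 0.3, 0, 0, 0, 0],
  [-1, 0.0375, 0.45, -0.025, 0, 0, 0],
  [-1, 0.05, 0.6, -0.05, 0, 0, 0],
  [-1, 0.0625, 0.75, -0.1, 0, 0, 0],
])

```text
time: 2.45
tool_pos: [0.4835, 0.2626, 0.2367]
eef_rot: [0.0, 0.891, 0.453, 0.001]
wrist_force: [1.4, -1.2, -0.6]
width: 0.999
gripper_force: 0.0
```

Request:
send_rows([
  [-1, 0.0125, 0.15, -0.075, 0, 0, 0],
  [-1, 0.0125, 0.175, -0.075, 0, 0, 0],
  [-1, 0.0125, 0.175, -0.075, 0, 0, 0],
  [-1, 0.0125, 0.175, -0.075, 0, 0, 0],
])

```text
time: 2.95
tool_pos: [0.4871, 0.329, 0.2069]
eef_rot: [0.001, 0.891, 0.453, -0.0]
wrist_force: [-0.3, 0.6, -0.8]
width: 1.003
gripper_force: 0.0
```

```bash
python3 - <<'E'
from h import *
s=r.state();c=wristcam(r.camera('wrist'),s);pickle.dump(c,open('wl.pkl','wb'));save('wl.png',c['color'])
print(s['time'],s['tool_pos'],s['eef_rot'],s['joints'],proj(c,[[.49,.325,.02]]))
E
```

```text
2.95 [0.48708743 0.32896515 0.20687593] [ 8.75269746e-04  8.91290977e-01  4.53430941e-01 -1.02941235e-04] [-0.43421263  0.49879083 -0.32611092  1.9546693   0.23570364  0.72507579
 -1.53042494] [[285.22346002 191.90853373]]
```

View pics/wl.png

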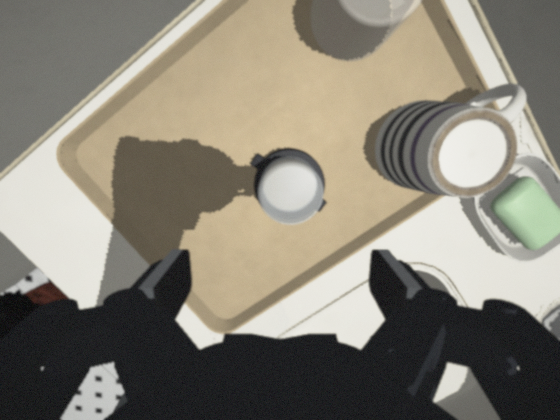

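The lid is centred near (291,185), with lugs at about (257,160) and (322,205). I'll refine these numerically and view one enlarged crop.

```bash
python3 - <<'E'
from h import *
c=pickle.load(open('wl.pkl','rb'));im=c['color']
v=im.max(2);m=((v<62).astype(np.uint8))*255
m[:, :235]=0;m[:140]=0;m[240:]=0;m[:,345:]=0
big=cv2.resize(im[135:235,240:340],(600,600),interpolation=cv2.INTER_CUBIC)
save('lidbig.png',big)
N,l,st,ce=cv2.connectedComponentsWithStats(m)
for i in range(1,N):
    if st[i,4]>15: print(st[i],ce[i])
# grinder collar
g=pickle.load(open('wg.pkl','rb'));h=cv2.cvtColor(g['color'],cv2.COLOR_RGB2HSV)
b=((g['color'].max(2)<70)|(cv2.inRange(h,(3,150,100),(20,255,255))>0)).astype(np.uint8);b[:,:215]=0;b[245:]=0;b[:,345:]=0
ct=max(cv2.findContours(cv2.morphologyEx(b,cv2.MORPH_OPEN,np.ones((5,5))),0,1)[0],key=cv2.contourArea)
P=plane(g,ct.reshape(-1,2),.112)[:,:2]
(o,R)=cv2.minEnclosingCircle(P.astype(np.float32));A=np.c_[2*P,np.ones(len(P))];x=np.linalg.lstsq(A,(P**2).sum(1),rcond=None)[0]
print('collar',o,R,x[:2],np.sqrt(x[2]+x[0]**2+x[1]**2))
E
```

```text
[254 149  32  47 305] [263.13442623 167.59344262]
collar (0.4174652099609375, -0.3259517550468445) 0.04893713817000389 [ 0.41644324 -0.3267359 ] 0.04110848817625412
```

View pics/lidbig.png

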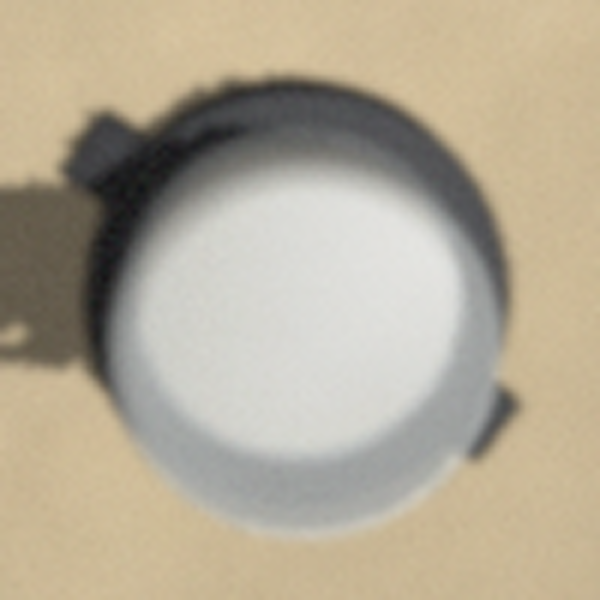

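The crop shows the lug outer ends centred at about (86,140) and (499,431), which is image (254.3,158.3) and (323.2,206.8).

```bash
python3 - <<'E'
from h import *
c=pickle.load(open('wl.pkl','rb'))
P=plane(c,np.array([[86,140],[499,431]])/6+[239.6,134.6],.011);d=P[0]-P[1]
print(P,P.mean(0),np.linalg.norm(d),np.degrees(np.arctan2(-d[1],-d[0])))
# ring outer silhouette & dome top
for q,z in((([315,80],[508,300],[92,320]),.023),(([300,170],[300,455],[135,300],[465,295]),.066)):
    Q=plane(c,np.array(q)/6+[239.6,134.6],z)[:,:2];A=np.c_[2*Q,np.ones(len(Q))];x=np.linalg.lstsq(A,(Q**2).sum(1),rcond=None)[0];print(x[:2],np.sqrt(x[2]+x[0]**2+x[1]**2))
E
```

```text
[[0.4837466  0.37210494 0.011     ]
 [0.51262414 0.28594277 0.011     ]] [0.49818537 0.32902386 0.011     ] 0.09087261161250128 -71.47125115068552
[0.49915658 0.33039584] 0.035948538930471376
[0.50116177 0.33517764] 0.022968665324884046
```

The lid centre is (0.4985, 0.3295) with lugs at -71.5°. The lug span comes out at 91 mm against 92 nominal, so it needs a +0.64 rad turn. Now down to grasp.

In the tool's units: -13 cm / 40 = -0.325, 1.1 cm / 40 = 0.0275.

Request:
send_rows([
  [-1, 0.0275, 0, 0, 0, 0, 0],
  [-1, 0.0275, 0, -0.125, 0, 0, 0],
  [-1, 0.0275, 0, -0.25, 0, 0, 0],
  [-1, 0.0275, 0, -0.325, 0, 0, 0],
  [-1, 0.0275, 0, -0.325, 0, 0, 0],
])

```text
time: 3.62
tool_pos: [0.4968, 0.3296, 0.0748]
eef_rot: [0.001, 0.891, 0.454, -0.002]
wrist_force: [0.0, -1.1, 0.6]
width: 1.0
gripper_force: 0.0
```

In the tool's units: -2.4 cm / 40 = -0.06, -1.5 cm / 40 = -0.0375.

Request:
send_rows([
  [-1, 0, 0, -0.0375, 0, 0, 0],
  [-1, 0, 0, -0.06, 0, 0, 0],
  [-1, 0, 0, -0.06, 0, 0, 0],
])

```text
time: 4.0
tool_pos: [0.4969, 0.3315, 0.0525]
eef_rot: [0.0, 0.89, 0.455, -0.0]
wrist_force: [0.2, 0.1, -0.5]
width: 1.001
gripper_force: 0.0
```

Request:
send_rows([
  [1, 0, 0, 0, 0, 0, 0],
  [1, 0, 0, 0, 0, 0, 0],
  [1, 0, 0, 0, 0, 0, 0],
  [1, 0, 0, 0, 0, 0, 0],
  [1, 0, 0, 0, 0, 0, 0],
], grip_force=50)

```text
time: 4.62
tool_pos: [0.4975, 0.3321, 0.0535]
eef_rot: [-0.0, 0.89, 0.455, 0.001]
wrist_force: [-0.8, -0.2, 6.0]
width: 0.694
gripper_force: 53.6
```

Request:
send_rows([
  [1, 0, 0, 0, 0, 0, 0],
  [1, 0, 0, 0, 0, 0, 0],
  [1, 0, 0, 0, 0, 0, 0],
  [1, 0, 0, 0, 0, 0, 0],
])

```text
time: 5.12
tool_pos: [0.4975, 0.3321, 0.0535]
eef_rot: [-0.0, 0.89, 0.455, 0.001]
wrist_force: [-0.9, -0.3, 5.8]
width: 0.692
gripper_force: 53.6
```

In the tool's units: 19 cm / 40 = 0.475, 16 cm / 40 = 0.4.

Request:
send_rows([
  [1, 0, 0, 0.05, 0, 0, 0],
  [1, 0, 0, 0.15, 0, 0, 0],
  [1, 0, 0, 0.275, 0, 0, 0],
  [1, -0.025, 0, 0.4, 0, 0, 0],
  [1, -0.075, -0.05, 0.475, 0, 0, 0],
])

```text
time: 5.75
tool_pos: [0.4677, 0.3138, 0.2465]
eef_rot: [-0.001, 0.89, 0.456, 0.003]
wrist_force: [-0.6, 0.5, -0.6]
width: 0.69
gripper_force: 53.9
```

In the tool's units: -25 cm / 40 = -0.625, -20 cm / 40 = -0.5, 0.5 rad / 2 = 0.25.

Request:
send_rows([
  [1, -0.0125, -0.125, 0, 0, 0, 0.05],
  [1, -0.025, -0.25, 0, 0, 0, 0.1],
  [1, -0.025, -0.375, 0, 0, 0, 0.15],
  [1, -0.025, -0.5, 0, 0, 0, 0.2],
  [1, -0.025, -0.625, 0, 0, 0, 0.25],
])

```text
time: 6.38
tool_pos: [0.4564, 0.06, 0.2435]
eef_rot: [0.0, 0.749, 0.663, 0.0]
wrist_force: [1.5, -0.1, -0.5]
width: 0.688
gripper_force: 53.6
```

In the tool's units: -25 cm / 40 = -0.625, -1.5 cm / 40 = -0.0375, 0.14 rad / 2 = 0.07.

Request:
send_rows([
  [1, -0.0125, -0.125, 0, 0, 0, 0.02],
  [1, -0.025, -0.25, 0, 0, 0, 0.04],
  [1, -0.0375, -0.375, 0, 0, 0, 0.05],
  [1, -0.05, -0.5, 0, 0, 0, 0.07],
  [1, -0.075, -0.625, 0, 0, 0, 0.07],
])

```text
time: 7.0
tool_pos: [0.4267, -0.1899, 0.2436]
eef_rot: [0.001, 0.702, 0.712, 0.0]
wrist_force: [0.6, -0.6, -1.3]
width: 0.694
gripper_force: 53.6
```

In the tool's units: -13.7 cm / 40 = -0.3425, -10 cm / 40 = -0.25.

Request:
send_rows([
  [1, -0.01, -0.125, 0, 0, 0, 0],
  [1, -0.02, -0.25, 0, 0, 0, 0],
  [1, -0.025, -0.3425, 0, 0, 0, 0],
  [1, -0.025, -0.3425, 0, 0, 0, 0],
  [1, -0.025, -0.3425, 0, 0, 0, 0],
])

```text
time: 7.62
tool_pos: [0.4166, -0.3245, 0.243]
eef_rot: [-0.0, 0.702, 0.712, 0.0]
wrist_force: [-0.1, -0.0, -1.2]
width: 0.69
gripper_force: 53.7
```

```bash
python3 - <<'E'
from h import *
s=r.state();c=wristcam(r.camera('wrist'),s);pickle.dump(c,open('wh.pkl','wb'));save('wh.png',c['color'])
print(s['time'],s['tool_pos'],s['eef_rot'],s['joints'],s['wrist_force'])
E
```

```text
7.625 [ 0.41664642 -0.32452196  0.24298889] [-2.14696141e-04  7.02030158e-01  7.12147166e-01  1.60846452e-04] [ 0.87599176  0.38597057 -0.38730156  2.05035274  0.21115174  0.74288188
  0.37236598] [-0.11850816 -0.03487877 -1.22978069]
```

View pics/wh.png

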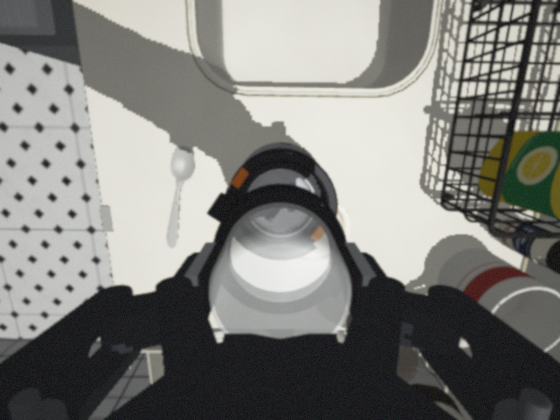

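The lid is held, with its left lug visible at about (220,207). The other lug is behind the right finger. I'll compare this with the prediction.

```bash
python3 - <<'E'
from h import *
c=pickle.load(open('wh.pkl','rb'))
C=np.array([.4166,-.326]);z=.2025
for a in(140.,145.2,150.):
    d=np.array([np.cos(np.radians(a)),np.sin(np.radians(a))]);n=np.array([-d[1],d[0]])
    print(a,proj(c,[[*(C+.046*d+s*.007*n),z] for s in(-1,0,1)]).round(1).tolist())
a=np.radians(np.arange(0,360,1));P=proj(c,np.c_[C[0]+.037*np.cos(a),C[1]+.037*np.sin(a),0*a+.2125]);print('ring top row',P[P[:,1].argmin()])
print('grinder pads',proj(c,[[.4521,-.352,.102],[.3808,-.3028,.102]]).round(1).tolist())
save('lug.png',cv2.resize(c['color'][140:300,190:380],None,fx=3.5,fy=3.5,interpolation=cv2.INTER_CUBIC))
E
```

```text
140.0 [[224.1, 188.0], [216.2, 197.6], [208.4, 206.9]]
145.2 [[218.7, 193.2], [211.8, 203.4], [205.1, 213.3]]
150.0 [[214.2, 198.4], [208.4, 209.0], [202.6, 219.4]]
ring top row [279.77084376 188.93993659]
grinder pads [[318.2, 231.7], [239.7, 177.7]]
```

View pics/lug.png

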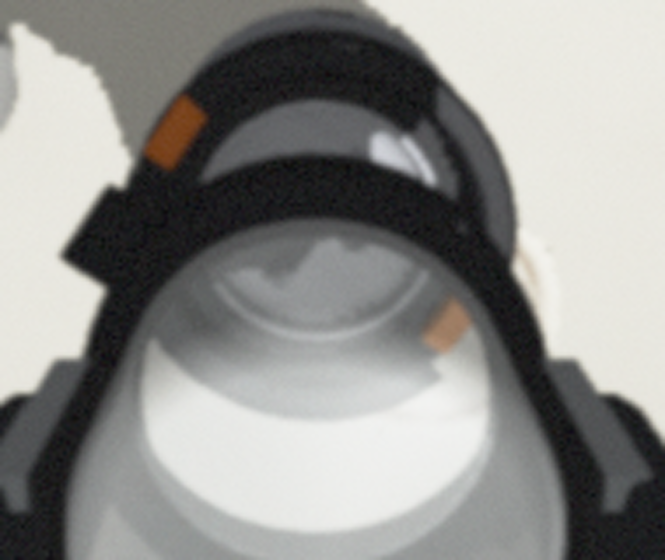

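The lug matches the prediction in angle to within about 1° and is about 1 mm off in +x, and both grinder pads reproject within 2 px. The tool needs about -1 mm in x and -1 mm in y. I'll go down to just above the rim.

In the tool's units: -7.2 cm / 40 = -0.18, -7 cm / 40 = -0.175.

Request:
send_rows([
  [1, -0.0025, -0.0025, -0.05, 0, 0, 0],
  [1, -0.0025, -0.0025, -0.125, 0, 0, 0],
  [1, -0.0025, -0.0025, -0.175, 0, 0, 0],
  [1, -0.0025, -0.0025, -0.18, 0, 0, 0],
  [1, -0.0025, -0.0025, -0.18, 0, 0, 0],
])

```text
time: 8.3
tool_pos: [0.4165, -0.3257, 0.1712]
eef_rot: [0.0, 0.702, 0.713, 0.0]
wrist_force: [-0.3, 0.1, -0.2]
width: 0.686
gripper_force: 53.9
```

```bash
python3 - <<'E'
from h import *
s=r.state();c=wristcam(r.camera('wrist'),s);pickle.dump(c,open('wi.pkl','wb'))
print(s['time'],s['tool_pos'],s['wrist_force'],proj(c,[[.4521,-.352,.102],[.3808,-.3028,.102]]).round(1).tolist())
t=pickle.load(open('top.pkl','rb'));
save('ins.png',cv2.resize(c['color'][120:300,180:390],None,fx=3.3,fy=3.3,interpolation=cv2.INTER_CUBIC))
E
```

```text
8.3 [ 0.41653189 -0.32565243  0.17122401] [-0.28490451  0.13250931 -0.15289627] [[331.2, 266.2], [225.1, 194.8]]
```

View pics/ins.png

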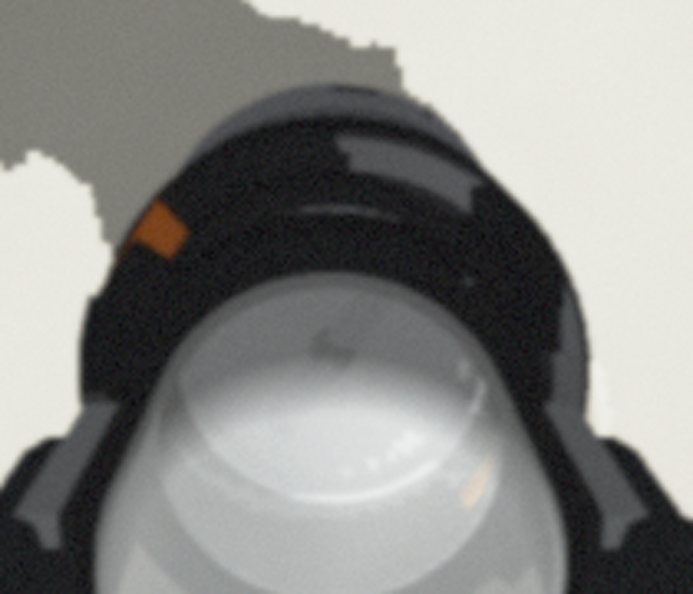

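The left pad shows at about (228,190) with the lug directly over its lower edge, so the alignment looks right. Now a slow descent.

In the tool's units: -1.1 cm / 40 = -0.0275, -0.05 cm / 40 = -0.0013.

Request:
send_rows([
  [1, -0.0013, 0, -0.0075, 0, 0, 0],
  [1, -0.0013, 0, -0.015, 0, 0, 0],
  [1, -0.0013, 0, -0.02, 0, 0, 0],
  [1, -0.0013, 0, -0.025, 0, 0, 0],
  [1, -0.0013, 0, -0.0275, 0, 0, 0],
])

```text
time: 8.98
tool_pos: [0.4154, -0.3264, 0.1594]
eef_rot: [-0.0, 0.702, 0.712, -0.0]
wrist_force: [-0.2, -1.2, -2.1]
width: 0.69
gripper_force: 53.8
```

In the tool's units: -0.6 cm / 40 = -0.015, -0.4 cm / 40 = -0.01.

Request:
send_rows([
  [1, 0, 0, -0.005, 0, 0, 0],
  [1, 0, 0, -0.01, 0, 0, 0],
  [1, 0, 0, -0.015, 0, 0, 0],
  [1, 0, 0, -0.015, 0, 0, 0],
])

```text
time: 9.48
tool_pos: [0.4158, -0.3264, 0.1535]
eef_rot: [0.0, 0.702, 0.712, 0.0]
wrist_force: [1.0, -0.3, -0.9]
width: 0.687
gripper_force: 53.9
```

In the tool's units: -0.3 cm / 40 = -0.0075, -0.2 cm / 40 = -0.005.

Request:
send_rows([
  [1, 0, 0, -0.0025, 0, 0, 0],
  [1, 0, 0, -0.005, 0, 0, 0],
  [1, 0, 0, -0.0075, 0, 0, 0],
  [1, 0, 0, -0.0075, 0, 0, 0],
])

```text
time: 9.98
tool_pos: [0.4158, -0.3265, 0.1509]
eef_rot: [0.0, 0.702, 0.712, 0.0]
wrist_force: [1.9, 0.6, 2.8]
width: 0.687
gripper_force: 53.9
```

In the tool's units: -0.3 cm / 40 = -0.0075, -0.2 cm / 40 = -0.005.

Request:
send_rows([
  [1, 0, 0, -0.0025, 0, 0, 0],
  [1, 0, 0, -0.005, 0, 0, 0],
  [1, 0, 0, -0.0075, 0, 0, 0],
  [1, 0, 0, -0.0075, 0, 0, 0],
])

```text
time: 10.48
tool_pos: [0.4158, -0.3265, 0.1479]
eef_rot: [0.0, 0.702, 0.712, 0.0]
wrist_force: [1.3, 0.3, 6.4]
width: 0.686
gripper_force: 54.1
```

In the tool's units: -0.15 cm / 40 = -0.0038, -0.1 cm / 40 = -0.0025.

Request:
send_rows([
  [1, 0, 0, -0.0025, 0, 0, 0],
  [1, 0, 0, -0.0038, 0, 0, 0],
  [1, 0, 0, -0.0038, 0, 0, 0],
])

```text
time: 10.85
tool_pos: [0.4158, -0.3265, 0.1469]
eef_rot: [0.0, 0.702, 0.712, -0.0]
wrist_force: [-0.6, 1.9, 10.3]
width: 0.69
gripper_force: 54.9
```

In the tool's units: -0.1 cm / 40 = -0.0025, -0.05 cm / 40 = -0.0013.

Request:
send_rows([
  [1, 0, 0, -0.0013, 0, 0, 0],
  [1, 0, 0, -0.0025, 0, 0, 0],
  [1, 0, 0, -0.0025, 0, 0, 0],
])

```text
time: 11.22
tool_pos: [0.4158, -0.3265, 0.1469]
eef_rot: [0.001, 0.702, 0.712, -0.0]
wrist_force: [-2.1, 2.6, 18.4]
width: 0.689
gripper_force: 55.8
```

It's on the hard stop: the force rises with no motion, at the expected height and after about 6 mm of sprung travel. Holding here.

Request:
send_rows([
  [1, 0, 0, 0, 0, 0, 0],
  [1, 0, 0, 0, 0, 0, 0],
  [1, 0, 0, 0, 0, 0, 0],
  [1, 0, 0, 0, 0, 0, 0],
  [1, 0, 0, 0, 0, 0, 0],
])

```text
time: 11.85
tool_pos: [0.4158, -0.3265, 0.1469]
eef_rot: [0.001, 0.702, 0.712, -0.0]
wrist_force: [-2.9, 2.5, 17.7]
width: 0.691
gripper_force: 55.8
```

Request:
send_rows([
  [1, 0, 0, 0, 0, 0, 0],
  [1, 0, 0, 0, 0, 0, 0],
  [1, 0, 0, 0, 0, 0, 0],
  [1, 0, 0, 0, 0, 0, 0],
  [1, 0, 0, 0, 0, 0, 0],
])

```text
time: 12.48
tool_pos: [0.4158, -0.3265, 0.1469]
eef_rot: [0.001, 0.702, 0.712, -0.0]
wrist_force: [-2.1, 1.3, 19.0]
width: 0.692
gripper_force: 55.8
```

Request:
send_rows([
  [1, 0, 0, 0, 0, 0, 0],
  [1, 0, 0, 0, 0, 0, 0],
  [1, 0, 0, 0, 0, 0, 0],
  [1, 0, 0, 0, 0, 0, 0],
  [1, 0, 0, 0, 0, 0, 0],
])

```text
time: 13.1
tool_pos: [0.4158, -0.3266, 0.1469]
eef_rot: [0.001, 0.702, 0.712, -0.0]
wrist_force: [-2.0, 2.2, 17.7]
width: 0.686
gripper_force: 55.8
```

Request:
send_rows([
  [1, 0, 0, 0, 0, 0, 0],
  [1, 0, 0, 0, 0, 0, 0],
  [1, 0, 0, 0, 0, 0, 0],
  [1, 0, 0, 0, 0, 0, 0],
  [1, 0, 0, 0, 0, 0, 0],
])

```text
time: 13.72
tool_pos: [0.4158, -0.3265, 0.1469]
eef_rot: [0.001, 0.702, 0.712, -0.0]
wrist_force: [-1.8, 2.7, 18.0]
width: 0.693
gripper_force: 55.8
```

Request:
send_rows([
  [1, 0, 0, 0, 0, 0, 0],
  [1, 0, 0, 0, 0, 0, 0],
  [1, 0, 0, 0, 0, 0, 0],
  [1, 0, 0, 0, 0, 0, 0],
  [1, 0, 0, 0, 0, 0, 0],
])

```text
time: 14.35
tool_pos: [0.4158, -0.3265, 0.1469]
eef_rot: [0.001, 0.702, 0.712, -0.0]
wrist_force: [-2.4, 2.3, 18.3]
width: 0.691
gripper_force: 55.8
```

Request:
send_rows([
  [1, 0, 0, 0, 0, 0, 0],
  [1, 0, 0, 0, 0, 0, 0],
  [1, 0, 0, 0, 0, 0, 0],
  [1, 0, 0, 0, 0, 0, 0],
  [1, 0, 0, 0, 0, 0, 0],
])

```text
time: 14.98
tool_pos: [0.4158, -0.3265, 0.1469]
eef_rot: [0.001, 0.702, 0.712, -0.0]
wrist_force: [-2.0, 2.8, 18.1]
width: 0.692
gripper_force: 55.8
```

```bash
python3 - <<'E'
from h import *
s=r.state();c=wristcam(r.camera('wrist'),s)
print(s['time'],s['tool_pos'],s['wrist_force'])
save('fin.png',cv2.resize(c['color'][120:300,180:390],None,fx=3,fy=3,interpolation=cv2.INTER_CUBIC))
E
```

```text
14.975 [ 0.41579439 -0.32652811  0.146905  ] [-1.97578087  2.76801248 18.11151961]
```

View pics/fin.png

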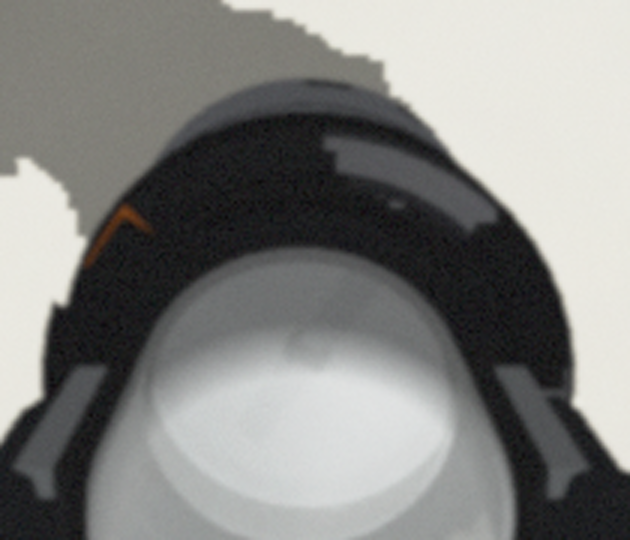

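The picture shows the lid seated in the collar with its lug covering the orange pad at about (120,230). Only a thin orange margin is left, so the lug is in its notch and pressed down. Handing in.

```bash
python3 -c "
from bench import r
print(r.job_done())"
```

```text
the job is handed in; nothing more can be done
None
```

I set the lid into the grinder's collar with its lugs in the notches and pressed it to the hard stop at about 18 N. I held it down for about 4 s and handed the job in at about 15 s with the gripper still holding it down; no verdict came back.

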